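# True up the stage fence with a square

## Task

The sample stage's fence leans inwards: set it upright with the square. Lift the square out of its cradle by the blade, stand it on the bare bench, let go and take it again by its low beam; then hold it flat on the stage plate and press it against the middle of the fence, firmly (about 10 N, never over 30 N), until plate and fence both sit flush against it with no gap, and hold it there for a second. Finally draw it back and leave it standing upright on the bare bench clear of the cradle, with the fence still square; touch the fence only with the square, never let the square fall over, and leave jar, carton and screwdriver alone.

Things in the scene. Friction and masses are not known exactly. Their poses are not given: they have to be found in the camera images.
- square: The L-shaped square, loose, about 0.3 kg: plain aluminium beam 130 long x 24 wide x 26 high (mm), steel blade 22 (along the beam) x 8 thick x 90 high standing on one end, 116 high in all. Origin: centre of the beam's underside. x along the beam to the blade end, y across, z up. Blade's middle at x = +54 mm. It starts upright in the cradle, underside 8 mm above the bench.
- heel (a point): Point on the square: foot of its true vertical edge, on the underside at x = +65 mm. The blade's outer edge and the beam's end face are level there and form that edge.
- tail (a point): Point on the square: the other end of the underside (x = -65 mm).
- blade_top (a point): Point on the square: top of the blade's outer edge, 116 mm straight above the heel.
- cradle: Fixed grey plastic cradle 160 x 56 x 36 mm with a slot 136 x 27 mm, floor 8 mm above the bench, in which the square stands. Its walls reach 2 mm above the beam's top, so in there only the blade can be gripped. Origin: centre of its underside; x along the slot.
- stage: Fixed sample stage: steel ground plate 210 (x) x 130 (y) mm on small feet, top face 14 mm above the bench. Origin: centre, on the bench. x runs along the plate towards the upright fence near its +x end, y along the fence, z up. The fence is clamped with its foot anywhere from 70 to 90 mm from the origin along x (not measured: find it by touch or sight). The square comes in from -x.
- plate: The ground plate of the stage (10 mm thick, top face at 14 mm), same origin and axes as the stage.
- fence (a joint): Angle (rad) of the fence, an aluminium plate 90 wide (stage y) x 150 high x 8 thick; its inner face turns about the line where it meets the plate's top (that foot does not move). 0 = square to the plate, positive = leaning inwards, to the stage's -x (starts at 0.10 to 0.18), negative = outwards; range 0.3 either way. Stiff friction hinge, 0.15 N m (about 2 N at the blade's top moves it); stays where left, no spring, no stop at square.
- jar: Bystander: small glass jar, 52 mm across, 75 high. Origin: centre of its underside.
- carton: Bystander: cardboard carton 70 x 100 x 50 mm. Origin: centre of its underside.
- driver: Bystander: screwdriver lying on the bench.
Things that resemble listed ones, but are neither listed nor needed, are in the scene too. Of the things that look like the cradle, the middle-sized one is meant.

How it is judged:
By the outcome, as a careful person would: the job done as asked, in the order asked, and still so for the second after the job is handed in, with the robot touching nothing.
It also fails if it takes over 72 s, if anything falls off the work surface, if the arm or the gripper's body presses on something with over 40 N, if the wrist force passes 120 N, or if a joint passes its speed limit or range.

## Robot

A 7-joint arm with a two-finger parallel gripper is mounted at the origin on the work surface. World frame = base frame: x ahead of the robot, y to its left, z up, the work surface at z = 0. Lengths are in mm, angles in rad, forces in N, time in s.
With the tool pointing down it reaches from about 350 to 900 mm from the base axis. Payload 7.2 kg.
Tool frame: the origin (TCP) lies at the very end of the fingers, on their centre line; the grasp point (between the pads) lies 19 mm behind it; z points along the fingers, y is the direction in which the jaws open and shut (so a half turn about z gives the same grasp; the last joint's range is limited). The gripper opens to 88 mm and grips with 3 to 60 N. Pads are 20 mm wide; open, the fingers measure 115 mm over their backs; the gripper's body (75 mm by 178 mm) begins 61 mm behind the grasp point.
Start: joints at [1.24, 0.411, -0.013, 1.596, 0.006, 1.134, -0.082], TCP at [162.354, -603.548, 222.653] pointing down, gripper open.
Joint ranges: [-2.95, 2.95], [-0.29, 1.99], [-1.47, 1.44], [0.14, 2.54], [-1.03, 4.17], [0.13, 1.85], [-2.86, 2.86]. Speed limits (rad/s): [2.39, 2.39, 3.01, 3.01, 3.14, 3.14, 3.14].

## Interface

Orientations are given as [roll, pitch, yaw] about the fixed x, y, z axes, in that order (R = Rz(yaw) Ry(pitch) Rx(roll)).
In Python, from station import r gives the robot as it stands. Calls block until the motion is done:
- r.move_ptp(position, orientation): joint-space move of the TCP to a pose.
- r.servo_line(position, attitude=None, rate=150): straight line of the TCP; attitude=None keeps the orientation; rate is the mean speed in mm/s.
- r.set_joints(angles): joint-space move.
- r.gripper_to(opening): finger opening in mm; the grip force is fixed at half the most; returns when the fingers have stopped.
- r.wait(seconds).
- r.inverse_kinematics(position, orientation): joint angles nearest the present ones, or None.
- r.capture(name): name is "scene" or "top"; returns a dict with "frame" (400x640x3 uint8, red, green, blue), "z_map" (400x640 float32, mm along the optical axis (not along the pixel's ray), 0 where there is no reading), "camera_matrix" (3x3 intrinsics, pixels), "rvec" (rotation vector, rad) and "tvec" (3), from world to camera coordinates, as OpenCV has them. Camera axes: x right, y down, z forward; pixel columns grow to the right and rows downward; lengths in mm; the calibration is good to about 2 mm. A picture is of the moment at which its call begins.
A pose or a line that the arm cannot do raises r.PlanningError and nothing moves.
- r.job_done(): hands the job in, once; it reports no verdict.
Trained networks look in a picture, given as the dict that the camera call returned (one of the last four; its "shot" number tells which), for a name from the list of things; names that differ only in an ending like _2 or _b are one class to them, and where a whole thing is asked for, a point or a joint stands for the part that bears it (a point fixed in the world has none). Each returns a list of dicts, best first, with "p" (0 to 1); they miss things now and then, are a little off and sometimes report something else, mostly with a low value. They report only what shows in the picture. A call takes as long as a camera call. They do not tell look-alikes from the thing itself.
- r.look_for(picture, label): "centre" ([column, row] in pixels, amid what is visible of it).
- r.regions_of(picture, label): "pixels" (400x640 bool, what is visible of it) and "centre" ([column, row] in pixels, amid what is visible of it).
- r.place_of(picture, label): "centre" ([column, row] in pixels: a listed point, or the origin of a listed thing).
Readings, each from a call of its own:
- r.get_time(): time.
- r.get_q(): joint angles.
- r.get_dq(): joint speeds.
- r.get_tau(): joint torques, N m.
- r.get_ee_pos(): TCP position.
- r.get_orientation(): TCP orientation.
- r.get_contact_force(): force on the tool from outside, world axes, zero at the start.
- r.get_wrist_torque(): the same for the moment, N m.
- r.get_finger_gap(): finger opening in mm.
Only numpy, scipy, OpenCV 4.12 (cv2) and the standard library are available. Lean on these libraries where they do the work, as an engineer would, in place of code of your own. Each camera call takes 0.05 s, during which the arm holds its last target. There are 200 camera calls.

## Working session

There is one attempt and no reset: what is moved stays moved. The work goes in short steps, each a Python script; the robot and the scene stay as the last script left them, time stands still between calls to the robot, and variables do not carry over. Pictures are saved under pics/ and viewed, on a budget of 10 in all, crops included, one or two more only if the job needs it, and the job is handed in when it is done.

```bash
mkdir -p pics; ls
cat > h.py <<'E'
import numpy as np, cv2
from station import r
def cam(P):
    R,_=cv2.Rodrigues(np.array(P["rvec"],float)); return np.array(P["camera_matrix"],float),R,np.array(P["tvec"],float).ravel()
def cloud(P):
    K,R,t=cam(P); z=P["z_map"].astype(float); v,u=np.mgrid[:400,:640]
    c=np.stack([(u-K[0,2])/K[0,0]*z,(v-K[1,2])/K[1,1]*z,z],-1); w=(c-t)@R; w[z<=0]=np.nan; return w
def ray_z(P,px,h):
    K,R,t=cam(P); d=R.T@np.linalg.solve(K,[px[0],px[1],1]); o=-R.T@t; return o+d*(h-o[2])/d[2]
def proj(P,X):
    K,R,t=cam(P); return cv2.projectPoints(np.array(X,float).reshape(-1,1,3),np.array(P["rvec"],float),t,K,None)[0].reshape(-1,2)
def save(P,n,box=None,s=1):
    f=P["frame"][...,::-1]
    if box: f=f[box[1]:box[3],box[0]:box[2]]
    cv2.imwrite("pics/"+n,cv2.resize(f,None,fx=s,fy=s,interpolation=cv2.INTER_CUBIC))
E
python3 - <<'E'
from h import *
P={n:r.capture(n) for n in("scene","top")}
im=np.vstack([P["scene"]["frame"],P["top"]["frame"]]); cv2.imwrite("pics/a.png",cv2.resize(im[...,::-1],(480,600),interpolation=cv2.INTER_AREA)) if 0 else None
save(P["scene"],"a.png",s=1.25); save(P["top"],"b.png",s=1.25)
for n in P:
    K,R,t=cam(P[n]); print(n,"cam at",(-R.T@t).round(),"axis",R[2].round(2),K[0,0]); W=cloud(P[n])
    for l in["square","heel","tail","blade_top","cradle","stage","fence","jar","carton","driver"]:
        for d in r.place_of(P[n],l)[:4]:
            c=np.array(d["centre"]); i=c.round().astype(int)
            print(n,l,round(d["p"],2),c.round(1),W[np.clip(i[1],0,399),np.clip(i[0],0,639)].round(), ray_z(P[n],c,{"square":8,"heel":8,"tail":8,"blade_top":124}.get(l,0)).round())
E
```

```text
pics
scene cam at [1096. -482. 1224.] axis [-0.42  0.3  -0.86] 456.8552118737896
scene square 0.64 [258.4 237.2] [ 523. -272.   32.] [ 513. -267.    8.]
scene tail 0.6 [237.9 247.1] [ 516. -336.   36.] [ 503. -333.    8.]
scene blade_top 0.59 [276.7 213.2] [ 474. -175.   -1.] [ 538. -207.  124.]
scene cradle 0.81 [193.4 265. ] [ 482. -465.   26.] [ 469. -464.    0.]
scene cradle 0.79 [237.2 184.1] [ 341. -227.   49.] [ 311. -216.    0.]
scene cradle 0.61 [257.2 237.2] [ 520. -274.   29.] [ 507. -269.    0.]
scene stage 0.87 [386.2 167.2] [552. 201.   5.] [550. 204.   0.]Traceback (most recent call last):
  File "<stdin>", line 8, in <module>
ValueError: it knows: blade_top, carton, cradle, driver, heel, jar, plate, square, stage, tail
```

Run:
```python
from h import *
P={n:r.capture(n) for n in("scene","top")}
for n in P:
    K,R,t=cam(P[n]); print(n,"cam at",(-R.T@t).round(),"axis",R[2].round(2),K[0,0]); W=cloud(P[n])
    for l in["square","heel","tail","blade_top","cradle","stage","plate","jar","carton","driver"]:
        if n=="scene" and l in("square","tail","cradle","stage"): continue
        for d in r.place_of(P[n],l)[:4]:
            c=np.array(d["centre"]); i=c.round().astype(int)
            print(n,l,round(d["p"],2),c.round(1),W[np.clip(i[1],0,399),np.clip(i[0],0,639)].round(), ray_z(P[n],c,{"square":8,"heel":8,"tail":8,"blade_top":124}.get(l,0)).round())
```

```text
scene cam at [1096. -482. 1224.] axis [-0.42  0.3  -0.86] 456.8552118737896
scene blade_top 0.7 [277.5 214.2] [ 480. -175.    2.] [ 542. -207.  124.]
scene plate 0.81 [378.4 169.1] [544. 173.   9.] [541. 179.   0.]
scene jar 0.94 [374.8 249. ] [757. -27.  30.] [748. -16.  -0.]
scene jar 0.42 [403.9 233.6] [777.  61.  51.] [762.  85.   0.]
scene carton 0.85 [405.4 234.6] [780.  63.  48.] [767.  87.   0.]
scene driver 0.98 [303.  280.5] [ 703. -243.   17.] [ 699. -240.    0.]
top cam at [ 404.  -68. 1287.] axis [ 0.09 -0.   -1.  ] 501.38100718005364
top square 0.78 [392.  191.8] [ 520. -272.   26.] [ 522. -275.    8.]
top heel 0.92 [364.  186.1] [ 535. -200.   37.] [ 538. -203.    8.]
top tail 0.6 [414.6 202.8] [ 491. -328.   33.] [ 493. -332.    8.]
top blade_top 0.93 [372.7 180.7] [ 537. -212.  127.] [ 538. -211.  124.]
top cradle 0.8 [465.1 210.3] [ 474. -460.   10.] [ 473. -463.    0.]
top cradle 0.78 [369.7 278.1] [ 305. -213.   15.] [ 303. -214.    0.]
top cradle 0.76 [388.8 195.5] [ 509. -263.   35.] [ 513. -267.    0.]
top cradle 0.61 [371.8 181.7] [ 535. -210.  124.] [ 550. -224.    0.]
top stage 0.87 [214.8 181.6] [551. 178.  14.] [554. 181.   0.]
top plate 0.56 [210.6 185.7] [541. 188.  14.] [543. 192.   0.]
top jar 0.8 [290.  113.7] [714. -17.  62.] [731. -14.   0.]
top driver 0.77 [375.3 127.8] [ 687. -234.   16.] [ 691. -236.    0.]
```

View pics/a.png

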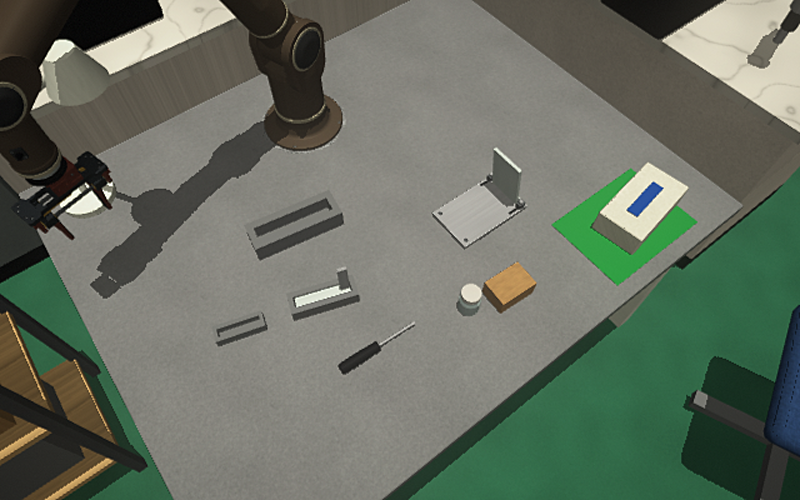

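View pics/b.png

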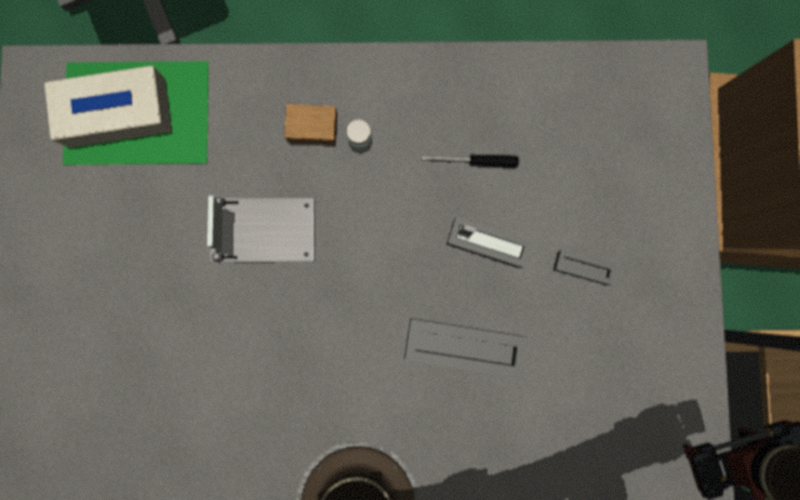

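Run:
```python
from h import *
Ps=[r.capture("top") for _ in range(3)]; S=[r.capture("scene") for _ in range(3)]
W=np.nanmedian([cloud(p) for p in Ps],0); P=Ps[-1]
V=np.nanmedian([cloud(p) for p in S],0)
print("noise",np.nanstd([cloud(p)[...,2] for p in Ps],0)[100:300,100:500].mean())
def box(W,x0,x1,y0,y1,z0,z1):
    m=(W[...,0]>x0)&(W[...,0]<x1)&(W[...,1]>y0)&(W[...,1]<y1)&(W[...,2]>z0)&(W[...,2]<z1); return W[m]
for n,w in(("top",W),("scene",V)):
    b=box(w,400,700,-100,40,-20,20); print(n,"bench z",np.median(b[:,2]).round(1))
    p=box(w,460,640,60,320,9,22); print(n,"plate",len(p),p.mean(0).round(1),np.median(p[:,2]).round(1),cv2.minAreaRect(p[:,:2].astype(np.float32)))
    f=box(w,460,640,200,340,40,175); c=f.mean(0); u,s,vt=np.linalg.svd(f-c,full_matrices=False); print(n,"fence",len(f),c.round(1),f.min(0).round(),f.max(0).round(),"normal",vt[2].round(3))
    q=box(w,470,560,-230,-180,90,140); print(n,"bladetop",len(q),np.median(q,0).round(1),np.percentile(q,[5,95],0).round(1).tolist())
    c=box(w,440,600,-380,-160,24,46); print(n,"cradle+beam",cv2.minAreaRect(c[:,:2].astype(np.float32)))
# intensity edges of the plate in top image
g=cv2.GaussianBlur(cv2.cvtColor(P["frame"],cv2.COLOR_RGB2GRAY),(3,3),0).astype(float)
def edges(axis_rng,cross,vertical):
    pts=[]
    for a in axis_rng:
        seg=g[cross[0]:cross[1],a] if not vertical else g[a,cross[0]:cross[1]]
        d=np.abs(np.diff(seg)); k=d.argmax(); lo=max(k-2,0); w=d[lo:k+3]; e=cross[0]+lo+(w*np.arange(len(w))).sum()/w.sum()+.5
        pts.append((a,e) if not vertical else (e,a))
    return np.array([ray_z(P,p,14)[:2] for p in pts])
for nm,a in(("far",edges(range(192,245),(150,168),0)),("near",edges(range(192,245),(200,218),0)),("end",edges(range(162,206),(245,258),1))):
    vx,vy,x,y=cv2.fitLine(a.astype(np.float32),cv2.DIST_HUBER,0,.01,.01).ravel(); print(nm,"pt",x.round(1),y.round(1),"yaw",np.arctan2(vy,vx).round(4), "rms",np.std((a-[x,y])@[-vy,vx]).round(2))
a=cv2.resize(P["frame"][130:230,340:480],None,fx=4,fy=4,interpolation=2); b=cv2.resize(P["frame"][145:225,155:265],None,fx=4,fy=4,interpolation=2)
H=np.zeros((720,560,3),np.uint8); H[:400,:560]=a; H[400:720,:440]=b; cv2.imwrite("pics/c.png",H[...,::-1])
```

```text
noise 1.8558700475928083
top bench z 0.6
top plate 3784 [545.5 181.1  14.8] 14.8 ((546.5355224609375, 191.89749145507812), (210.61013793945312, 129.3275146484375), 89.4567642211914)
top fence 414 [545.7 258.8 125.5] [502. 250.  40.] [593. 273. 167.] normal [-0.015 -0.993 -0.115]
top bladetop 55 [ 531.8 -216.5  123.9] [[526.2, -226.3, 95.3], [537.2, -207.2, 126.8]]
top cradle+beam ((515.3311157226562, -268.7621154785156), (160.49777221679688, 56.67283248901367), 71.35795593261719)
scene bench z -0.6
scene plate 2033 [552.2 178.1  13.5] 13.4 ((550.279296875, 190.27406311035156), (212.43959045410156, 131.36962890625), 89.457275390625)
scene fence 570 [553.8 258.6 110.2] [503. 249.  40.] [597. 274. 167.] normal [ 0.002 -0.992 -0.13 ]
scene bladetop 68 [ 537.9 -219.9  115.4] [[532.2, -229.2, 92.3], [542.5, -210.4, 124.4]]
scene cradle+beam ((518.6779174804688, -270.67340087890625), (159.92555236816406, 59.151145935058594), 70.40030670166016)
far pt 612.2 158.9 yaw 1.5675 rms 1.63
near pt 483.9 191.2 yaw 1.5626 rms 3.19
end pt 558.5 87.5 yaw 0.0039 rms 2.06
```

View pics/c.png

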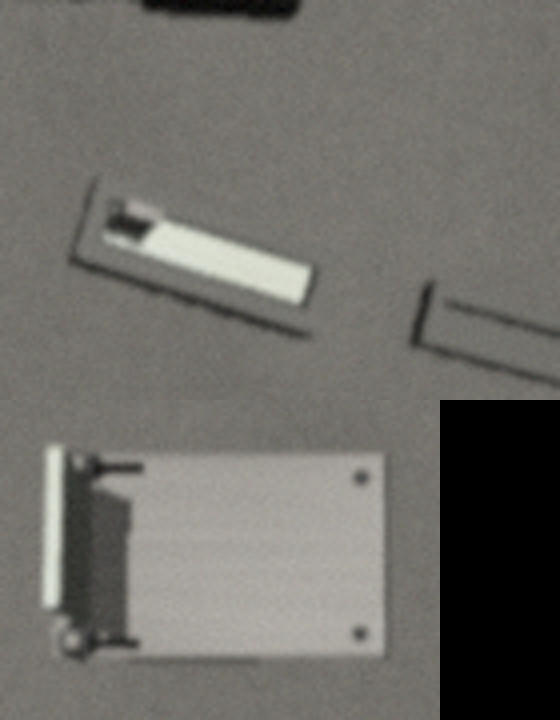

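```bash
cat >> h.py <<'E'
def F(): return np.array(r.get_contact_force()).round(2)
def st(m=""): print(m,"t",round(r.get_time(),2),"tcp",np.array(r.get_ee_pos()).round(1),"rpy",np.array(r.get_orientation()).round(4),"F",F(),"M",np.array(r.get_wrist_torque()).round(2),"gap",round(r.get_finger_gap(),2))
down=lambda yaw:[np.pi,0,yaw]
E
python3 - <<'E'
from h import *
st("start")
b=np.deg2rad(70.9); C=np.array([517,-269.7]); B=C+54*np.array([np.cos(b),np.sin(b)])
for y in(b+np.pi/2,b-np.pi/2):
    print("blade",y, np.round(r.inverse_kinematics([*B,220],down(y)),2) if r.inverse_kinematics([*B,220],down(y)) is not None else None)
for y in(0,np.pi): print(y,r.inverse_kinematics([548,14,150],down(y)))
for y in(np.pi/2,-np.pi/2): 
  for Y in(-55,160): print(y,r.inverse_kinematics([548,Y,40],down(y)))
# refine stage: edges from averaged frames
for n in("top","scene"):
    Q=[r.capture(n) for _ in range(8)]; P=Q[0]
    g=np.mean([cv2.cvtColor(q["frame"],cv2.COLOR_RGB2GRAY).astype(float) for q in Q],0); g=cv2.GaussianBlur(g,(0,0),1)
    c=np.array([546.5,191.9]) if n=="top" else np.array([550.3,190.3]); 
    def line(base,dirn,nrm,rng):
        pts=[]
        for s in rng:
            offs=np.arange(-9,9.1,.3); X=np.c_[base+dirn*s+nrm*offs[:,None],np.full(len(offs),14)]; p=proj(P,X).astype(np.float32)
            v=cv2.remap(g.astype(np.float32),p[:,0],p[:,1],cv2.INTER_CUBIC).ravel(); d=np.abs(np.gradient(v)); k=d.argmax()
            w=d*(abs(np.arange(len(d))-k)<8); pts.append((base+dirn*s+nrm*(w*offs).sum()/w.sum()))
        a=np.array(pts); m=np.ones(len(a),bool)
        for _ in range(5):
            cc=a[m].mean(0); vt=np.linalg.svd(a[m]-cc)[2]; e=(a-cc)@vt[1]; m=abs(e)<max(2*np.median(abs(e)),.3)
        return cc.round(1),np.rad2deg(np.arctan(vt[0][0]/vt[0][1]) if abs(vt[0][1])>.7 else -np.arctan(vt[0][1]/vt[0][0])).round(2),e[m].std().round(2),m.sum(),len(a)
    ex=np.array([0.,1]);ey=np.array([-1.,0])
    print(n,"-y edge",line(c-65*ey,ex,-ey,np.arange(-95,45,3)),"+y edge",line(c+65*ey,ex,ey,np.arange(-95,45,3)),"-x",line(c-105*ex,ey,-ex,np.arange(-58,58,3)))
E
```

```text
start t 1.6 tcp [ 162.4 -603.5  222.6] rpy [-3.1416  0.      0.2628] F [-0.17  0.26 -0.04] M [ 0.01  0.04 -0.06] gap 87.92
blade 2.8082347664588765 [ 0.8   0.41 -0.67  1.68  0.28  1.14  1.3 ]
blade -0.33335788713091685 [ 0.45  0.34 -0.19  1.71  0.07  1.1  -1.67]
0 [ 0.34467294  0.42363035 -0.59116412  1.83559703  0.28209026  0.96672766
 -1.93840458]
3.141592653589793 [ 0.56447976  0.51802937 -0.90954883  1.8223937   0.47189803  1.03468293
  1.03985252]
1.5707963267948966 [ 0.48679673  0.60104471 -0.63253571  1.90959454  0.49033915  0.78939186
 -0.41656849]
1.5707963267948966 [ 0.25017496  0.71511788 -0.86887357  1.85012296  0.68809281  0.90823819
 -0.9469184 ]
-1.5707963267948966 [-0.69858359  0.77151837  1.03418787  1.98700237 -0.86416932  0.90736059
 -2.3370856 ]
-1.5707963267948966 [ 0.44050303  0.94500226 -1.24646732  1.83926159  0.99727109  1.15447274
  1.97300712]
top -y edge (array([612.8, 160.8]), np.float64(0.53), np.float64(0.17), np.int64(37), 47) +y edge (array([484.3, 168.2]), np.float64(0.49), np.float64(0.15), np.int64(35), 47) -x (array([547.8,  88.2]), np.float64(-0.23), np.float64(0.15), np.int64(33), 39)
scene -y edge (array([614., 167.]), np.float64(0.42), np.float64(0.43), np.int64(34), 47) +y edge (array([485.2, 169.5]), np.float64(0.61), np.float64(0.81), np.int64(38), 47) -x (array([555.4,  86. ]), np.float64(0.85), np.float64(0.6), np.int64(32), 39)
```

Run:
```python
from h import *
b=np.deg2rad(70.9); C=np.array([517,-269.7]); B=C+54*np.array([np.cos(b),np.sin(b)])
r.gripper_to(60); r.move_ptp([*B,190],down(b-np.pi/2)); st("above")
for n in("top","scene"):
    pass
r.servo_line([*B,64],rate=100); st("down")
P=r.capture("scene"); save(P,"d.png",(200,130,360,270),4)
```

```text
above t 4.97 tcp [ 534.3 -219.8  190. ] rpy [ 3.1411e+00 -1.0000e-04 -3.3460e-01] F [ 0.2   0.53 -0.95] M [0.03 0.04 0.  ] gap 60.19
down t 6.38 tcp [ 535.1 -218.8   64.6] rpy [ 3.1416e+00 -1.2000e-03 -3.3340e-01] F [-0.42  0.71 -0.93] M [0.03 0.   0.  ] gap 59.85
```

View pics/d.png

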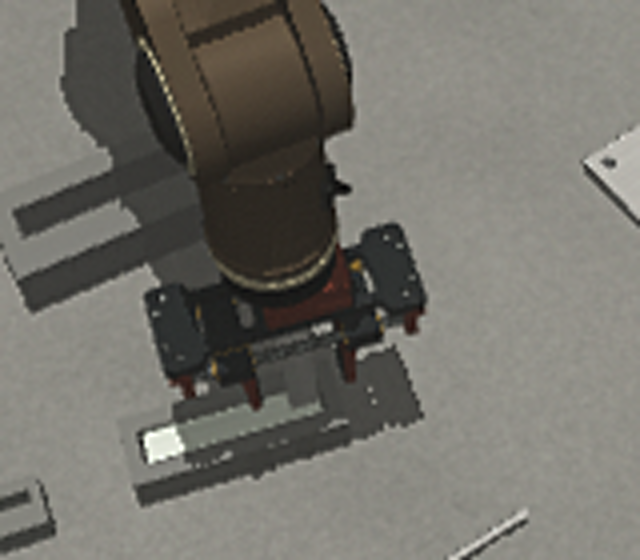

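Run:
```python
from h import *
r.gripper_to(15); st("grip")
p=np.array(r.get_ee_pos()); r.servo_line([p[0],p[1],p[2]+12],rate=40); st("lift12")
r.servo_line([p[0],p[1],p[2]+75],rate=120); st("lifted")
r.wait(.2); st()
r.servo_line([549,10,139],down(np.deg2rad(-.5)),rate=150); st("over bench")
P=r.capture("scene"); save(P,"e.png",(240,90,460,250),3.6)
T=r.capture("top")
for n,p in(("scene",P),("top",T)):
    for l in("heel","tail","blade_top"): print(n,l,[(round(d["p"],2),np.round(d["centre"],1).tolist()) for d in r.place_of(p,l)[:2]])
```

```text
grip t 7.1 tcp [ 534.7 -218.6   64. ] rpy [-3.1415  0.     -0.3333] F [ 0.24 -0.31 -0.18] M [0.05 0.02 0.  ] gap 21.66
lift12 t 7.55 tcp [ 534.8 -218.7   76.3] rpy [ 3.1415e+00 -4.0000e-04 -3.3340e-01] F [ 0.61 -0.72 -2.65] M [ 0.2  -0.08  0.04] gap 21.64
lifted t 8.22 tcp [ 534.2 -218.5  138.5] rpy [ 3.1415e+00  8.0000e-04 -3.3340e-01] F [-0.11  0.61 -3.11] M [ 0.13 -0.06 -0.06] gap 21.58
 t 8.43 tcp [ 534.1 -218.4  138. ] rpy [-3.1416e+00  1.8000e-03 -3.3320e-01] F [ 0.6   0.06 -2.86] M [0.13 0.   0.01] gap 21.76
over bench t 10.1 tcp [549.    8.8 138.9] rpy [ 3.1411e+00  2.0000e-04 -1.0500e-02] F [-0.15 -0.09 -3.  ] M [ 0.17 -0.01  0.05] gap 21.38
scene heel [(0.81, [344.4, 182.9])]
scene tail [(0.58, [306.9, 205.5]), (0.29, [382.1, 169.8])]
scene blade_top [(0.94, [346.8, 160.1])]
top heel []
top tail [(0.67, [331.4, 178.6])]
top blade_top []
```

View pics/e.png

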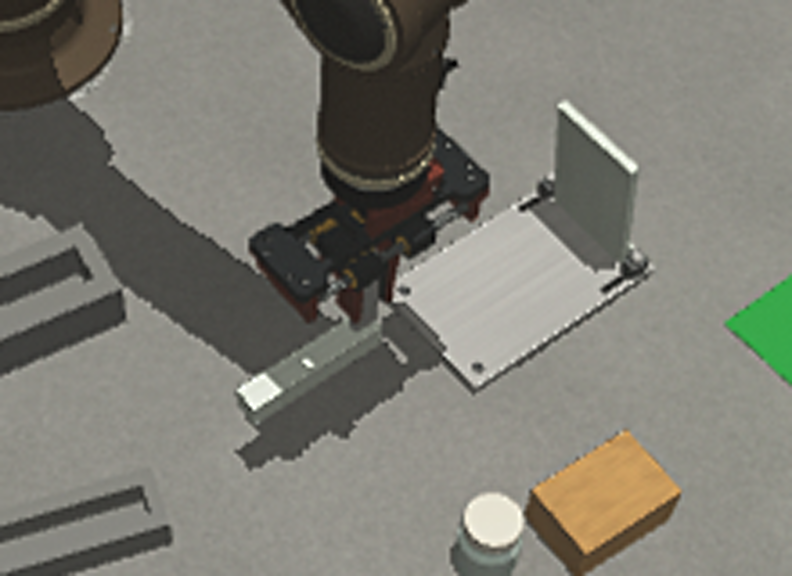

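Run:
```python
from h import *
r.servo_line([549,8,61],down(np.deg2rad(-.5)),rate=100); st("near")
z=61
while z>51:
    z-=1; r.servo_line([549,8,z],rate=15); f=F()[2]
    if f>1.5: break
st("touch z=%g"%z)
r.gripper_to(40); st("open")
r.servo_line([549,8,190],rate=130); st("up")
T=r.capture("top");P=r.capture("scene")
for n,p in(("scene",P),("top",T)):
    for l,h in(("heel",0),("tail",0),("blade_top",116)): print(n,l,[(round(d["p"],2),ray_z(p,d["centre"],h).round(1)) for d in r.place_of(p,l)[:2]])
save(P,"f.png",(240,90,460,250),3.6)
```

```text
near t 11.43 tcp [549.5   8.1  61.5] rpy [-3.1415e+00 -9.0000e-04 -8.6000e-03] F [ 0.5   0.11 -2.9 ] M [ 0.15  0.04 -0.05] gap 22.02
touch z=55 t 12.93 tcp [549.2   8.   56. ] rpy [ 3.1413e+00 -5.0000e-04 -8.7000e-03] F [-3.56  0.53  7.65] M [0.03 0.86 0.06] gap 21.84
open t 13.44 tcp [549.    8.   54.9] rpy [ 3.1416e+00  1.0000e-04 -8.8000e-03] F [-0.64  0.3   0.43] M [ 0.04 -0.05 -0.01] gap 39.83
up t 14.63 tcp [548.5   7.9 189.2] rpy [ 3.1415e+00  1.4000e-03 -8.7000e-03] F [-0.52  0.67 -0.25] M [ 0.05 -0.02  0.02] gap 39.67
scene heel [(0.98, array([544.8,  24.6,   0. ]))]
scene tail [(0.75, array([ 556.8, -114.5,    0. ]))]
scene blade_top [(0.83, array([549.8,  24.3, 116. ])), (0.58, array([790. ,  31.5, 116. ]))]
top heel [(0.15, array([ 542.1, -114.7,    0. ]))]
top tail [(0.43, array([ 548.8, -118.9,    0. ]))]
top blade_top []
```

Run:
```python
from h import *
y=np.deg2rad(89.5)
r.move_ptp([549,-60,190],down(y)); r.gripper_to(60)
r.servo_line([549,-60,20],rate=110); 
r.servo_line([549,-60,4],rate=40); st("down")
r.gripper_to(18); st("grip")
r.servo_line([549,-60,14],rate=40);r.servo_line([549,-60,50],rate=80); r.wait(.2); st("lift")
P=r.capture("scene");T=r.capture("top"); save(P,"g.png",(240,90,460,250),3.6)
for n,p in(("scene",P),("top",T)):
    for l,h in(("heel",46),("tail",46),("blade_top",162)): print(n,l,[(round(d["p"],2),ray_z(p,d["centre"],h).round(1)) for d in r.place_of(p,l)[:2]])
```

```text
down t 19.23 tcp [548.8 -59.9   3.7] rpy [-3.1410e+00 -1.0000e-04  1.5622e+00] F [-0.41 -0.12 -0.38] M [ 0.02 -0.06  0.01] gap 60.04
grip t 19.88 tcp [549.  -60.    4.1] rpy [3.1416e+00 1.0000e-04 1.5621e+00] F [-0.02 -0.86  1.21] M [-0.08  0.02  0.03] gap 23.85
lift t 21.07 tcp [548.6 -60.   49.5] rpy [-3.1407e+00 -1.0000e-04  1.5621e+00] F [ 0.54 -0.19 -3.64] M [-0.08 -0.11 -0.05] gap 24.08
scene heel [(0.7, array([546.4,  20.5,  46. ])), (0.39, array([499.2,  77.4,  46. ]))]
scene tail [(0.71, array([567. , 165.7,  46. ])), (0.69, array([ 551.8, -107.3,   46. ]))]
scene blade_top [(0.83, array([554.1,  22.2, 162. ]))]
top heel [(0.57, array([544. ,  24.6,  46. ]))]
top tail []
top blade_top []
```

View pics/g.png

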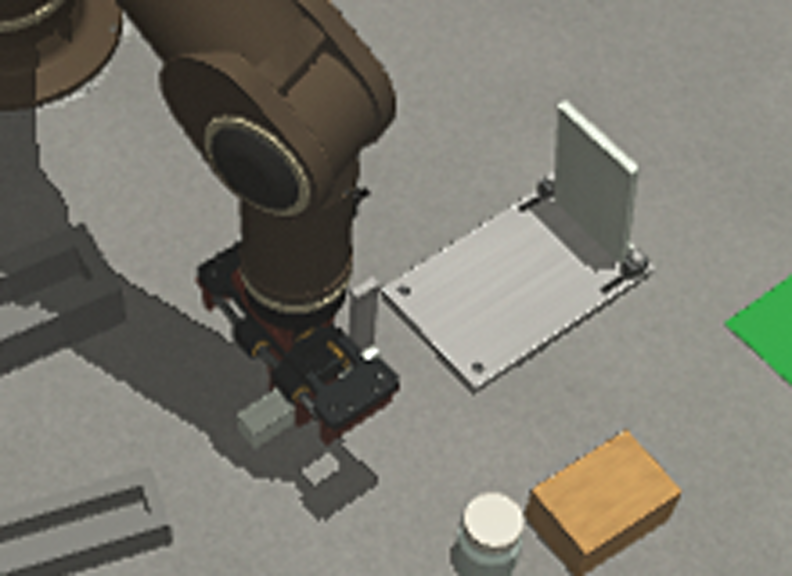

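```bash
cat >> h.py <<'E'
cx=lambda y:549.1+(y-165)*.0087
E
python3 - <<'E'
from h import *
Y=135
r.servo_line([cx(Y),Y,48],rate=150); r.servo_line([cx(Y),Y,23],rate=60); st("over")
z=23
while z>14:
    z-=.5; r.servo_line([cx(Y),Y,z],rate=8); f=F()[2]
    if f>1.: break
st("touch z=%g"%z)
r.wait(.1); print(F(),np.array(r.get_wrist_torque()).round(2))
E
```

```text
over t 23.49 tcp [548.6 135.1  22.6] rpy [-3.1408  0.      1.5623] F [ 0.28 -0.05 -2.79] M [-0.15 -0.07 -0.01] gap 23.97
touch z=17.5 t 26.24 tcp [548.9 135.   18.1] rpy [3.1413e+00 2.0000e-04 1.5620e+00] F [-2.95 -1.13  5.78] M [-0.26  0.52 -0.04] gap 23.77
[-2.7  -1.52  5.56] [-0.28  0.52  0.02]
```

Run:
```python
from h import *
z=17.5; y=135
r.servo_line([cx(165),165,z],rate=40); st("165")
y=165
while y<206:
    y+=1.5 if y<178 else 1; r.servo_line([cx(y),y,z],rate=15); f=F(); print(y,f,end=" | ")
    if f[1]<-8 or abs(f[2])>20: break
print(); st("stop"); r.wait(.1); print(F())
```

```text
165 t 27.24 tcp [549.9 164.5  18.1] rpy [3.1403e+00 7.0000e-04 1.5617e+00] F [-0.01 -4.18  5.83] M [-0.8  -0.08  0.05] gap 24.07
166.5 [-0.41 -5.96  6.6 ] | 168.0 [-1.35 -5.59  6.25] | 169.5 [ 0.87 -5.92  5.85] | 171.0 [-0.43 -6.2   5.41] | 172.5 [-0.15 -5.78  6.34] | 174.0 [-0.   -5.76  5.63] | 175.5 [-0.76 -4.51  7.17] | 177.0 [ 0.1  -6.26  5.99] | 178.5 [ 0.24 -5.13  6.81] | 179.5 [-0.85 -7.25  7.27] | 180.5 [ 0.74 -6.63  7.14] | 181.5 [-0.08 -7.57  7.02] | 182.5 [-0.11 -7.14  7.24] | 183.5 [-0.4  -7.28  6.09] | 184.5 [-0.21 -6.77  7.46] | 185.5 [-0.24 -7.16  7.03] | 186.5 [-0.62 -7.04  7.16] | 187.5 [ 0.4  -6.92  6.46] | 188.5 [ 0.05 -7.01  6.69] | 189.5 [ 0.63 -6.48  6.86] | 190.5 [-0.62 -6.64  7.  ] | 191.5 [-0.28 -8.01  7.09] | 
stop t 32.74 tcp [550.3 189.6  18.1] rpy [3.1405e+00 2.3000e-03 1.5605e+00] F [-0.28 -8.01  7.09] M [-1.38 -0.03 -0.01] gap 24.11
[ 0.1  -7.2   6.99]
```

Run:
```python
from h import *
z=17.5; y=191.5
while y<215:
    y+=.8; r.servo_line([cx(y),y,z],rate=15); f=F(); print(round(y,1),f,np.round(r.get_ee_pos()[1],1),end=" | ")
    if f[1]<-14 or abs(f[2])>20: break
print(); st("stop"); r.wait(.1); st()
T=r.capture("top");P=r.capture("scene"); save(P,"i.png",(320,80,480,220),4)
```

```text
192.3 [-0.39 -7.43  7.69] 190.3 | 193.1 [ 0.21 -7.57  7.42] 191.2 | 193.9 [ 0.9  -6.91  7.75] 192.0 | 194.7 [ 0.6  -6.61  7.31] 192.8 | 195.5 [ 0.34 -7.28  6.58] 193.6 | 196.3 [ 0.21 -8.55  7.97] 193.7 | 197.1 [ -1.33 -11.67   9.69] 193.7 | 197.9 [ -0.26 -12.71  10.06] 193.8 | 198.7 [ -0.94 -14.96  11.78] 193.8 | 
stop t 35.09 tcp [550.3 193.8  18.1] rpy [3.1413 0.0065 1.5593] F [ -0.94 -14.96  11.78] M [-2.86  0.2   0.23] gap 23.49
 t 35.19 tcp [550.3 193.8  18.1] rpy [3.1413 0.0065 1.5592] F [ -0.58 -14.35  12.25] M [-2.82  0.21  0.15] gap 23.61
```

View pics/i.png

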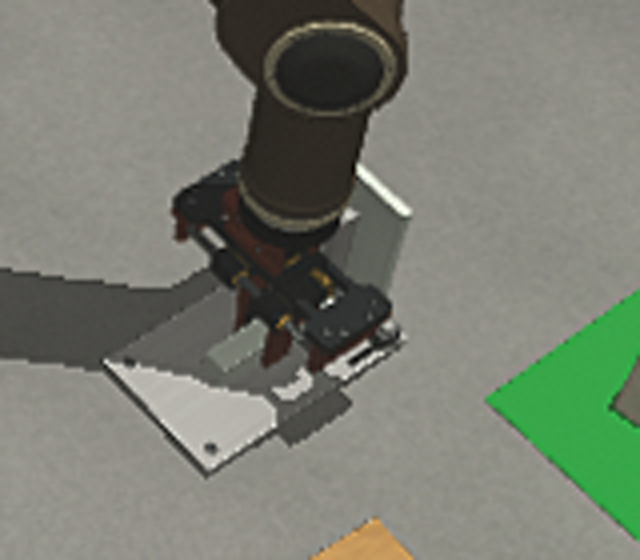

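Run:
```python
from h import *
z=17.5; y=198.7; s=1.5621
for dy,dp,dw in((0,-.003,.003),(.4,-.006,.005),(.8,-.007,.007)):
    r.servo_line([cx(y+dy),y+dy,z],[np.pi,dp,s+dw],rate=10); r.wait(.1); st()
```

```text
t 35.64 tcp [550.3 193.8  18. ] rpy [3.1414 0.0034 1.5618] F [-1.000e-02 -1.342e+01  1.155e+01] M [-2.95  0.18  0.02] gap 23.71
 t 35.99 tcp [550.3 193.9  18.1] rpy [3.1415e+00 9.0000e-04 1.5634e+00] F [ -1.19 -14.56  12.36] M [-3.28  0.17 -0.09] gap 23.87
 t 36.34 tcp [550.3 193.9  18.1] rpy [-3.1415e+00  3.0000e-04  1.5650e+00] F [ -2.19 -15.07  12.03] M [-3.41  0.24 -0.19] gap 23.77
```

Run:
```python
from h import *
z=17.5; s=1.5621
for y,dp in((199.5,-.002),(200.1,-.0015),(200.7,-.001)):
    r.servo_line([cx(y),y,z],[np.pi,dp,s+.0032],rate=10); r.wait(.1); st()
    if F()[1]<-17.5: break
for _ in range(3): r.wait(.5); st("hold")
T=r.capture("scene")
W=np.nanmedian([cloud(r.capture("scene")) for _ in range(6)],0)
m=(W[...,0]>500)&(W[...,0]<600)&(W[...,1]>255)&(W[...,1]<300)&(W[...,2]>30)&(W[...,2]<170); f=W[m]
if len(f)>50:
    c=f.mean(0); print(len(f),c.round(1),np.linalg.svd(f-c,full_matrices=False)[2][2].round(4))
```

```text
t 36.69 tcp [550.3 193.8  18. ] rpy [-3.1416  0.0055  1.5616] F [ -1.56 -16.59  12.5 ] M [-3.25  0.29  0.05] gap 23.76
 t 37.04 tcp [550.3 193.9  18.1] rpy [-3.1414  0.0068  1.5613] F [ -1.21 -17.76  14.02] M [-3.51  0.36  0.05] gap 23.82
hold t 37.54 tcp [550.3 193.9  18. ] rpy [-3.1414  0.0067  1.5613] F [ -2.47 -17.2   12.98] M [-3.47  0.36  0.07] gap 23.97
hold t 38.04 tcp [550.3 193.9  18. ] rpy [-3.1415  0.0067  1.5613] F [ -0.66 -17.9   14.36] M [-3.45  0.29  0.08] gap 23.82
hold t 38.54 tcp [550.3 193.9  18.1] rpy [-3.1414  0.0067  1.5613] F [ -1.41 -17.1   14.39] M [-3.49  0.34  0.14] gap 23.73
381 [571.7 271.6 119.2] [-0.089   0.9955 -0.0323]
```

Run:
```python
from h import *
s=1.5621
r.servo_line([cx(192),192,17.5],[np.pi,0,s],rate=20); st()
r.servo_line([cx(175),175,17.8],rate=40); st("back")
r.servo_line([cx(130),130,18],rate=80)
r.servo_line([cx(130),130,60],rate=80); st("up")
Y=-60; r.servo_line([549,Y,50],rate=170); st("over bench")
def box(W,x0,x1,y0,y1,z0,z1):
    m=(W[...,0]>x0)&(W[...,0]<x1)&(W[...,1]>y0)&(W[...,1]<y1)&(W[...,2]>z0)&(W[...,2]<z1); return W[m]
W=np.nanmedian([cloud(r.capture("scene")) for _ in range(8)],0)
f=box(W,508,592,255,300,30,155)
for _ in range(4):
    A=np.c_[f[:,0],f[:,2],np.ones(len(f))]; k=np.linalg.lstsq(A,f[:,1],rcond=None)[0]; e=f[:,1]-A@k; f=f[abs(e)<2*e.std()+.5]
print("fence face",len(f),"lean",(-k[1]).round(4),"yaw dev",k[0].round(4),"foot y at x=550",(k@[550,14,1]).round(1),"rms",e.std().round(2))
save(r.capture("scene"),"k.png",(340,80,480,220),4)
```

```text
t 39.45 tcp [550.1 193.4  18. ] rpy [ 3.1399e+00 -1.8000e-03  1.5631e+00] F [2.24 3.17 4.13] M [ 0.39 -0.67  0.03] gap 23.49
back t 40.02 tcp [548.9 175.7  18. ] rpy [-3.1415e+00 -6.0000e-04  1.5627e+00] F [0.57 2.12 5.81] M [ 0.34 -0.14 -0.05] gap 23.95
up t 41.42 tcp [548.8 129.8  60.1] rpy [3.1413e+00 2.0000e-04 1.5619e+00] F [-0.37  0.1  -3.55] M [-0.14 -0.09  0.  ] gap 23.33
over bench t 42.68 tcp [549.1 -58.6  50.1] rpy [ 3.1414e+00 -8.0000e-04  1.5637e+00] F [ 1.1   0.51 -3.12] M [-0.1  -0.   -0.01] gap 23.82
fence face 562 lean -0.0012 yaw dev -0.0121 foot y at x=550 272.1 rms 0.65
```

View pics/k.png

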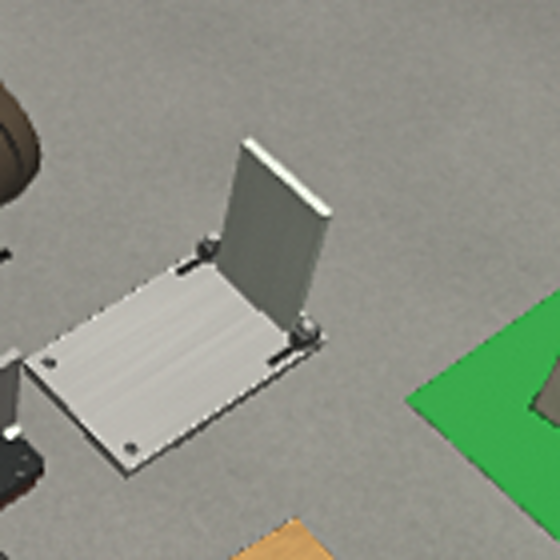

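Run:
```python
from h import *
r.servo_line([549,-60,9],down(1.5621),rate=70)
z=9
while z>2:
    z-=.5; r.servo_line([549,-60,z],rate=10)
    if F()[2]>1: break
st("touch z=%g"%z)
r.servo_line([549,-60,z+.4],rate=10); r.gripper_to(50); st("open")
r.servo_line([549,-60,20],rate=40); r.servo_line([549,-60,180],rate=120); r.move_ptp([450,-250,300],down(1.0)); st("away")
P=r.capture("scene");T=r.capture("top")
a=cv2.resize(P["frame"][80:280,180:460],(700,500),interpolation=2); cv2.imwrite("pics/l.png",a[...,::-1])
W=cloud(P); m=(W[...,0]>500)&(W[...,0]<600)&(W[...,1]>-20)&(W[...,1]<40)&(W[...,2]>90); print("blade top",m.sum(),W[m].max(0).round(1),W[m].mean(0).round(1))
```

```text
touch z=3.5 t 46.62 tcp [549.1 -60.    4. ] rpy [3.1413e+00 3.0000e-04 1.5621e+00] F [-2.58  0.98  5.63] M [-0.18  0.5  -0.03] gap 23.98
open t 47.48 tcp [549.  -60.    3.9] rpy [ 3.1416 -0.      1.5621] F [ 0.59 -0.66 -0.23] M [-0.04 -0.1  -0.03] gap 49.82
away t 50.48 tcp [ 450.5 -248.5  299.2] rpy [-3.1405e+00 -6.0000e-04  1.0029e+00] F [-0.31  1.04  0.26] M [-0.1  -0.01  0.02] gap 49.93
blade top 52 [557.   18.8 122.2] [552.7   5.2 106.8]
```

View pics/l.png

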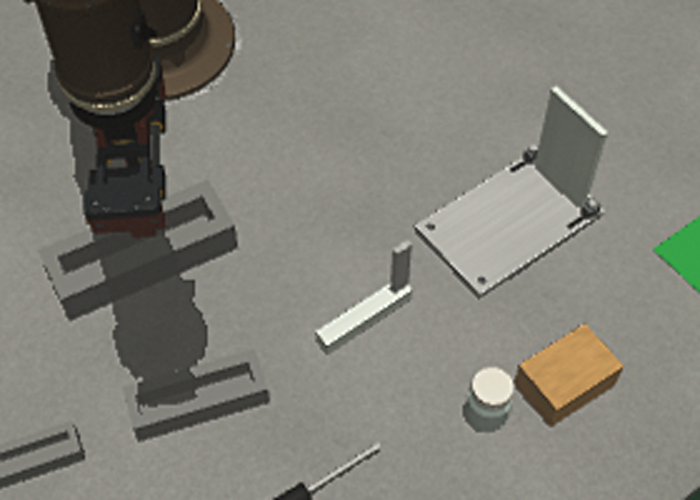

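The square stands upright on the bare bench (beam at crop (360,320), blade at (400,268)). It is clear of the cradle, the fence is upright, and the other things haven't moved.

```bash
python3 -c "
from h import *
r.job_done(); print('done')"
```

```text
the job is handed in; nothing more can be done
done
```

The job is done and handed in at about 50 s on the robot's clock.

**What I did:** I lifted the square out of the middle-sized cradle by its blade and stood it on the bare bench. I let go, took it again by the beam, and lowered it onto the plate with the blade facing the middle of the fence. I slid it forward until the heel stopped at the fence's foot, and adjusted the yaw until the twisting moment at the wrist was near zero. Then I held it there for more than 1.5 s, drew it back and stood it upright on the bench.

**Last checks:**
- **Fence:** fitting its face in the scene camera's depth image after drawing back gave a lean of −0.001 rad, within what that fit can resolve. I measured this from one camera only.
- **Square and bystanders:** in the last picture the square stands upright, clear of the cradle. Jar, carton and screwdriver look untouched.

**Less certain:**
- **Press force:** the wrist read about 17–18 N along the push, including an estimated 5–8 N of drag on the plate. The force on the fence itself was therefore about 10 N by estimate, not measured directly.
- **Flushness:** I judged contact with the plate and fence from forces and moments. Gaps under about a millimetre are too small for the cameras to show.
- **Tool tilt:** the arm flexed about 0.007 rad in pitch under load. The moments indicated the square still lay flat on the plate.
- **Camera agreement:** the two cameras differed by up to about 4 mm on positions, so I averaged them and found the fence's foot by touch.

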